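Lock the makeup press: turn its collar until it drops home

TASK

Of the two small brass hand presses on the vanity counter, one is still unlocked: its steel collar stands proud on the shaft, with the tabs across the keyway. Without taking it off, turn that collar on its shaft until its tabs drop into the keyway and it sits fully down on the press, then let go. Leave the other press's collar, which is already down, as it is.

Things in the scene. Friction and masses are not known exactly. Their poses are not given: they have to be found in the camera images.
- loose_collar: Proud steel collar: ring 28 mm tall, 47 mm wide, 37 mm bore. Grip its flats (own +-y, 50 mm apart, 26 mm long, full height). Ears at +-x reach 36.5 mm out; inner tabs in line with them (9 mm wide, 8 mm thick, flush with the top). Origin: centre of underside, z up, now 10 mm above the bridge. Turns either way; over the keyway, let go, it falls 10 mm by its weight. Half-turn symmetric. 0.12 kg.
- loose_press: Unlocked brass press, fixed; origin: centre of its underside, below the shaft. Base 100 x 64 mm (x by y), bridge 100 x 50 mm with its top at 100 mm. On it a fixed shaft, 34 mm wide, 30 mm tall; keyway: channel 17 mm wide, 14 mm deep, right across it along x (the bridge's length). Collar's x goes along this x, either way round, within 10 degrees. Plunger button, 12 mm wide, up to 150 mm.
- locked_collar: Collar of the other press, same shape as loose_collar, already home: tabs in the keyway, underside on the bridge 100 mm above the counter. Leave it as it is. Origin: centre of its underside; ears and tabs along its x.
- locked_press: The other brass hand press, same as loose_press and fixed too; origin: centre of its underside, below the shaft; keyway along its x.
Things that resemble listed ones, but are neither listed nor needed, are in the scene too. Leave any red look-alike of the loose_collar alone.

How it is judged:
At the end, for the whole second after the job is handed in: The proud collar is home on its press: underside within 4 mm of the bridge, within 8 mm of the shaft axis, upright within 7 degrees, ears along the keyway within 20 degrees (either way round), at rest. The other collar is still home (4 mm, 8 mm) (z of loose_collar in the frame of loose_press between 0.097 and 0.104 m and horizontal distance between loose_collar and loose_press below 0.008 m and angle between the x axis of loose_collar and the x axis of loose_press, either way round below 0.35 rad and angle between loose_collar's own z axis and vertical below 0.12 rad and linear speed of loose_collar below 0.02 m/s and z of locked_collar in the frame of locked_press below 0.104 m and horizontal distance between locked_collar and locked_press below 0.008 m); the robot touches nothing.
It fails at once if the other press's collar, already home, is shifted or lifted by more than 10 mm (distance of locked_collar from where it was at the start of the episode above 0.01 m).
It fails at once if the proud collar is lifted off its shaft (z of loose_collar in the frame of loose_press above 0.132 m).
It also fails if it takes over 29 s, if anything falls off the work surface, if the arm or the gripper's body presses on something with over 40 N, if the wrist force passes 120 N, or if a joint passes its speed limit or range.

ROBOT

A 7-joint arm with a two-finger parallel gripper is mounted at the origin on the work surface. World frame = base frame: x ahead of the robot, y to its left, z up, the work surface at z = 0. Lengths are in m, angles in rad, forces in N, time in s.
With the tool pointing down it reaches from about 0.4 to 0.75 m from the base axis. Payload 19.5 kg.
Tool frame: the origin (TCP) lies at the centre of the arm's flange, where the gripper is bolted on; the fingertips stand 173 mm ahead of it and the grasp point (between the pads) lies 155 mm ahead of it; x points along the fingers, y is the direction in which the jaws open and shut, and the axes are right-handed (so a half turn about x gives the same grasp; the last joint's range is limited). The gripper opens to 85 mm and grips with 20 to 120 N. Pads are 22 mm wide; open, the fingers measure 114 mm over their backs; the gripper's body (76 mm by 85 mm) begins 54 mm behind the grasp point. The pads swing forward as they close: fully open they stand 13 mm farther back than shut.
Start: joints at [-1.247, 0.707, -0.028, 1.485, 0.022, 0.951, -0.075], TCP at [0.206, 0.537, 0.405] pointing down, gripper open.
Joint ranges: [-2.71, 2.71], [-0.32, 2.16], [-1.57, 1.52], [0, 2.45], [-1.46, 4.6], [0, 2.02], [-2.83, 2.83]. Speed limits (rad/s): [1.89, 1.89, 2.57, 2.57, 3.01, 3.01, 3.01].

INTERFACE

Orientations are given as a rotation vector (axis times angle).
In Python, from rig import arm gives the robot as it stands.
- The arm moves only by the tool apply_moves, never from a script. Its argument "steps" is one flat list of numbers, 7 for each row, row after row: the turn, a rotation vector about the world's x, y, z in degrees, then the shift along the world's x, y, z in cm, then the closure in counts, from 0 (fully open) to 255 (shut). A call has 1 to 10 rows; each row is the pose to reach, as a shift and turn from the pose commanded when the call began; what a row does not reach only later rows make up. A row lasts 1/10 s, in which the tool goes at most 50 mm and 8.59 degrees, less where a joint would pass 70% of its speed; a pose out of reach is approached as far as the arm can. A call with a gripper value outside its range is refused whole. The fingers move at their own pace and stop on an object; "squeeze" is the grip in N (left out, the last holds). Time passes only in rows, so rows that repeat a pose let the fingers close. It gives the time, the measured TCP pose, the force and the opening at its end, in the units of the state.
- arm.read_state(): the state, without advancing time (a new reading comes with each control period).
- arm.get_image(name): name is "scene" or "top" or "wrist"; returns a dict with "img" (384x512x3 uint8, blue, green, red), "fx", "fy", "cx", "cy" (pixels), "rvec" (rotation vector, rad) and "tvec" (3), from world to camera coordinates, as OpenCV has them; the wrist camera has in their place "T_tool_cam" (4x4, takes a point from camera to tool coordinates, whose origin is the TCP and whose axes are the tool frame's). Camera axes: x right, y down, z forward; pixel columns grow to the right and rows downward; lengths in m; the calibration is good to about 2 mm. A picture is of the moment at which its call begins: read the wrist's pose just before it. There is no depth.
- arm.hand_in(): hands the job in, once; it reports no verdict.
Trained networks look in a picture, given as the dict that the camera call returned (one of the last four; its "shot" number tells which), for a name from the list of things; names that differ only in an ending like _2 or _b are one class to them, and where a whole thing is asked for, a point or a joint stands for the part that bears it (a point fixed in the world has none). Each returns a list of dicts, best first, with "conf" (0 to 1); they miss things now and then, are a little off and sometimes report something else, mostly with a low value. They report only what shows in the picture. A call takes as long as a camera call. They do not tell look-alikes from the thing itself.
- arm.spot_in(thing, picture): "bbox" ([left, top, right, bottom] in pixels, round what is visible of it).
- arm.regions_of(thing, picture): "mask" (384x512 bool, what is visible of it) and "bbox" ([left, top, right, bottom] in pixels, round what is visible of it).
The state is a dict: "t": time; "joint_pos": joint angles; "qd": joint speeds; "tau": joint torques, N m; "tcp_pos": TCP position; "tcp_rot": TCP orientation; "contact_force": force on the tool from outside, world axes, zero at the start; "torque": the same for the moment, N m; "grip_width": finger opening in m.
Only numpy, scipy, OpenCV 4.12 (cv2) and the standard library are available. Lean on these libraries where they do the work, as an engineer would, in place of code of your own. Each camera call takes 0.05 s, during which the arm holds its last target.

## Working session

There is one attempt and no reset: what is moved stays moved. The work goes in short steps, Python scripts to look and compute and a tool call to move; the robot and the scene stay as the last step left them, time stands still between calls to the robot, and variables do not carry over. Pictures are saved under pics/ and viewed, and the job is handed in when it is done.

Besides the shell and the picture viewer there is one more tool, called after "Emit:" by a JSON object that holds its "op" and its "data". apply_moves: Moves the arm, as the interface text tells. Its arguments: {"type":"object","properties":{"steps":{"type":"array"},"squeeze":{"type":"number"}},"required":["steps"]}

```bash
ls; mkdir -p pics; python3 - <<'E'
from rig import arm
import cv2,pickle
s=arm.read_state();print(s)
d={}
for n in ["scene","top"]:
    p=arm.get_image(n);d[n]=p
    cv2.imwrite(f"pics/{n}0.png",p["img"])
    for t in ["loose_collar","loose_press"]:
        for r in arm.spot_in(t,p): print(n,t,r)
    print({k:v for k,v in p.items() if k!="img"})
pickle.dump(d,open("p0.pkl","wb"))
E
```

```text
pics
{'t': 0.0, 'joint_pos': array([-1.24670413,  0.70707997, -0.02761005,  1.48498549,  0.02203262,
        0.95087876, -0.07547824]), 'qd': array([ 7.24617462e-04, -4.82606938e-04,  3.12112567e-04, -9.38107542e-04,
       -8.11487860e-04,  1.09820650e-03, -7.34314871e-05]), 'tau': array([-5.56262985e-04, -8.83199859e+01,  1.23436734e+00, -2.36176550e+01,
        1.68618135e-02,  6.28553811e-03,  1.01016347e-06]), 'tcp_pos': array([0.2056474 , 0.53689367, 0.40424384]), 'tcp_rot': array([ 0.28615909,  1.55180709, -0.28780106]), 'contact_force': array([-1.12322351,  0.13614118,  0.30309473]), 'torque': array([0.04816755, 0.05454173, 0.02084917]), 'grip_width': 0.08516159616849538}
scene loose_collar {'bbox': [162.4, 168.5, 191.5, 197.8], 'conf': 0.69}
scene loose_press {'bbox': [148.9, 170.2, 216.4, 251.8], 'conf': 0.63}
{'fx': 437.4680377343711, 'fy': 437.4680377343711, 'cx': 259.33298417288427, 'cy': 189.4234529161483, 'rvec': array([ 1.77124086,  1.5421973 , -0.78280053]), 'tvec': array([-0.07917415, -0.25538398,  1.30117014]), 'shot': 1}
top loose_collar {'bbox': [321.1, 159.5, 348.8, 194.1], 'conf': 0.73}
top loose_collar {'bbox': [314.3, 218.6, 341.5, 248.4], 'conf': 0.72}
top loose_press {'bbox': [320.5, 158.1, 349.7, 193.2], 'conf': 0.64}
{'fx': 414.8881934351514, 'fy': 414.8881934351514, 'cx': 258.8074203829033, 'cy': 184.43292553819668, 'rvec': array([ 2.14766812, -2.13605373,  0.09297367]), 'tvec': array([0.01606274, 0.54382493, 0.87951456]), 'shot': 2}
```

View pics/scene0.png

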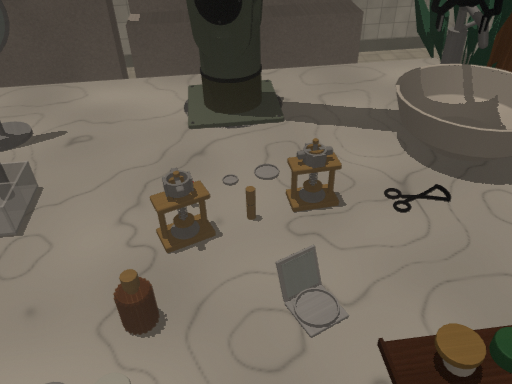

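View pics/top0.png

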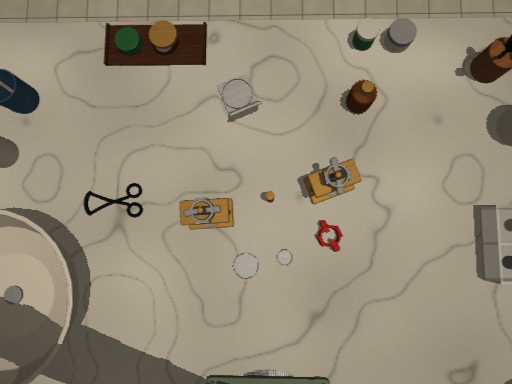

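```bash
cat > h.py <<'E'
import numpy as np,cv2
def P(p):
    R=cv2.Rodrigues(p["rvec"])[0];return R,p["tvec"]
def proj(p,X):
    R,t=P(p);c=np.atleast_2d(X)@R.T+t
    return np.c_[p["fx"]*c[:,0]/c[:,2]+p["cx"],p["fy"]*c[:,1]/c[:,2]+p["cy"]]
def ray(p,u,v):
    R,t=P(p);d=R.T@np.array([(u-p["cx"])/p["fx"],(v-p["cy"])/p["fy"],1]);return -R.T@t,d/np.linalg.norm(d)
def atz(p,u,v,z):
    o,d=ray(p,u,v);return o+d*(z-o[2])/d[2]
def wristcal(p,s):
    T=np.eye(4);T[:3,:3]=cv2.Rodrigues(np.array(s["tcp_rot"]))[0];T[:3,3]=s["tcp_pos"]
    M=np.linalg.inv(T@p["T_tool_cam"]);p["rvec"]=cv2.Rodrigues(M[:3,:3])[0].ravel();p["tvec"]=M[:3,3];return p
def tri(obs):
    A=np.zeros((3,3));b=np.zeros(3)
    for p,u,v in obs:
        o,d=ray(p,u,v);Q=np.eye(3)-np.outer(d,d);A+=Q;b+=Q@o
    return np.linalg.solve(A,b)
E
python3 - <<'E'
import pickle,cv2,numpy as np
from h import *
d=pickle.load(open("p0.pkl","rb"))
t=d["top"]["img"][140:260,290:390];s=d["scene"]["img"][155:255,135:235]
s2=d["top"]["img"][180:240,170:245]
a=cv2.resize(t,(400,480),interpolation=cv2.INTER_CUBIC)
b=cv2.resize(s,(400,400),interpolation=cv2.INTER_CUBIC)
b=cv2.copyMakeBorder(b,0,80,0,0,0)
cv2.imwrite("pics/crop0.png",np.hstack([a,b]))
for z in (0.1,.128,.15): print(z,atz(d["top"],337,176,z))
# scene ray
print(ray(d["scene"],177,172),ray(d["scene"],177,183))
E
```

```text
0.1 [ 0.55335875 -0.14211809  0.1       ]
0.128 [ 0.54933604 -0.13782216  0.128     ]
0.15 [ 0.54617534 -0.13444679  0.15      ]
(array([ 1.19026946, -0.06261854,  0.58640497]), array([-0.82202314, -0.09104415, -0.56212892])) (array([ 1.19026946, -0.06261854,  0.58640497]), array([-0.80772176, -0.09340349, -0.58211799]))
```

View pics/crop0.png

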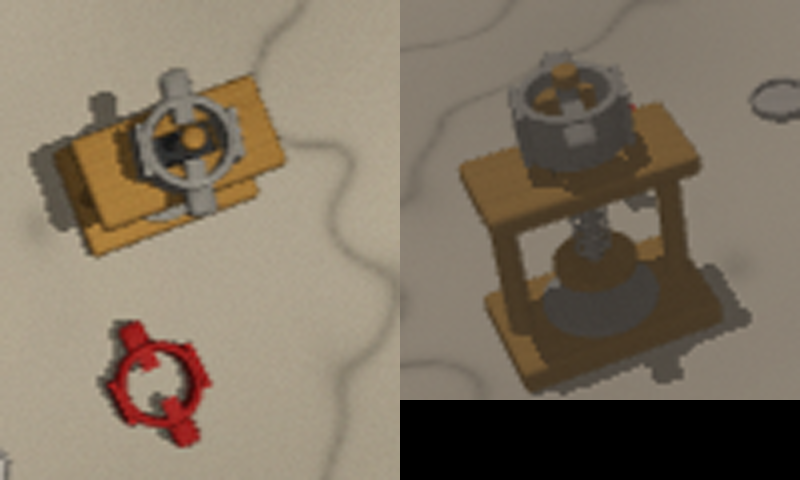

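Candidates in the top view:
- (337,176): grey collar whose ears lie across the bridge. This is the proud, unlocked one.
- (206,212): grey collar with its ears along the bridge, so it is locked.
- (329,235): red look-alike lying on the counter, to be left alone.

The crop confirms that the target is (337,176).

```bash
python3 - <<'E'
import pickle
from h import *
d=pickle.load(open("p0.pkl","rb"));T=d["top"];S=d["scene"]
t=lambda x,y:(T,x/4+290-.4,y/4+140-.4)
s=lambda x,y:(S,(x-400)/4+135-.4,y/4+155-.4)
print("button",tri([t(196,135),s(565,70)]))
tc=[(71,155),(253,75),(287,155),(107,230)]
tp=[atz(*t(*c),.1) for c in tc]
sc=[(460,165),(665,103),(700,160),(490,222)]
sp=[atz(*s(*c),.1) for c in sc]
print(np.round(tp,4),np.mean(tp,0));print(np.round(sp,4),np.mean(sp,0))
def yaw(a,b): v=b-a; return np.degrees(np.arctan2(v[1],v[0]))
print("top yaws",yaw(tp[0],tp[1]),yaw(tp[3],tp[2]),[np.linalg.norm(tp[i]-tp[(i+1)%4]) for i in range(4)])
print("scn lens",[np.linalg.norm(sp[i]-sp[(i+1)%4]) for i in range(4)],[yaw(sp[i],sp[(i+1)%4]) for i in range(4)])
for a in [.124,.138]:
  e1=atz(*t(173,70),a);e2=atz(*t(203,215),a);print("ears",e1,e2,yaw(e2,e1),np.linalg.norm(e1-e2),(e1+e2)/2)
# tri bridge corners: match top<->scene by position
for a in tp:
  j=np.argmin([np.linalg.norm(a-b) for b in sp]); i=[k for k in range(4) if tp[k] is a][0]
  print(tri([t(*tc[i]),s(*sc[j])]))
E
```

```text
button [ 0.55131897 -0.13648406  0.14964303]
[[ 0.5484 -0.0821  0.1   ]
 [ 0.5898 -0.1748  0.1   ]
 [ 0.5487 -0.1911  0.1   ]
 [ 0.5102 -0.1     0.1   ]] [ 0.54925103 -0.13697548  0.1       ]
[[ 0.5473 -0.1892  0.1   ]
 [ 0.5138 -0.096   0.1   ]
 [ 0.5602 -0.0813  0.1   ]
 [ 0.5901 -0.1734  0.1   ]] [ 0.55283375 -0.13497826  0.1       ]
top yaws -65.9320918860972 -67.0848972157443 [np.float64(0.10153250250669063), np.float64(0.044209216490689165), np.float64(0.09890500633458756), np.float64(0.0421847058212529)]
scn lens [np.float64(0.09897377983155566), np.float64(0.04866314288860069), np.float64(0.0968142614444402), np.float64(0.045626299436326845)] [np.float64(109.75468887672349), np.float64(17.603565731852893), np.float64(-72.02347435357292), np.float64(-159.76868144839958)]
ears [ 0.58777096 -0.13082808  0.124     ] [ 0.51554397 -0.14444471  0.124     ] 10.676401296886336 0.07349932117257812 [ 0.55165746 -0.1376364   0.124     ]
ears [ 0.58510939 -0.12881078  0.138     ] [ 0.51412284 -0.14219354  0.138     ] 10.676401296886327 0.07223703486765798 [ 0.54961611 -0.13550216  0.138     ]
[ 0.54951495 -0.08218952  0.09181378]
[ 0.58976648 -0.17412446  0.09986991]
[ 0.54846871 -0.18986717  0.10108988]
[ 0.51039922 -0.09818224  0.09778274]
```

```bash
python3 - <<'E'
from rig import arm
from h import *
s=arm.read_state();R=cv2.Rodrigues(s["tcp_rot"])[0];print(np.round(R,3));y=R[:,1];print("jaw yaw",np.degrees(np.arctan2(y[1],y[0])),s["tcp_pos"])
p=arm.get_image("wrist");print(p["T_tool_cam"],p["fx"])
E
```

```text
[[-0.     0.358  0.934]
 [-0.     0.934 -0.358]
 [-1.    -0.    -0.   ]]
jaw yaw 69.03882732237504 [0.20566215 0.53693995 0.40452381]
[[ 1.08480645e-04 -2.76832236e-01  9.60918260e-01  2.91122215e-02]
 [ 9.99999994e-01  5.91331391e-05 -9.58569410e-05 -2.18556003e-04]
 [-3.02858219e-05  9.60918264e-01  2.76832240e-01 -6.87693987e-02]
 [ 0.00000000e+00  0.00000000e+00  0.00000000e+00  1.00000000e+00]] 322.41702821436326
```

Emit:
{"op": "apply_moves", "data": {"steps": [0,0,15,25,-30,0,0,0,0,15,25,-30,0,0,0,0,15,25,-30,0,0,0,0,15,25,-30,0,0,0,0,15,25,-30,0,0,0,0,15,25,-30,0,0,0,0,15,25,-30,0,0,0,0,15,25,-30,0,0,0,0,31.7,34.5,-67.3,0,0,0,0,31.7,34.5,-67.3,0,0], "squeeze": 40}}

```text
t: 1.35
tcp_pos: [0.4807, 0.1384, 0.4045]
tcp_rot: [-0.152, 1.565, 0.152]
contact_force: [1.7, 0.1, -0.9]
grip_width: 0.0852
```

Emit:
{"op": "apply_moves", "data": {"steps": [0,0,0,7,-27.4,0,0,0,0,0,7,-27.4,0,0,0,0,0,7,-27.4,0,0,0,0,0,7,-27.4,0,0,0,0,0,7,-27.4,0,0,0,0,0,7,-27.4,0,0,0,0,0,7,-27.4,0,0,0,0,0,7,-27.4,0,0,0,0,0,7,-27.4,0,0]}}

```text
t: 2.25
tcp_pos: [0.5503, -0.133, 0.4047]
tcp_rot: [-0.148, 1.566, 0.148]
contact_force: [-0.0, -0.6, 0.7]
grip_width: 0.0853
```

```bash
cat > look.py <<'E'
import sys,pickle
from rig import arm
from h import *
n=sys.argv[1]
s=arm.read_state();p=wristcal(arm.get_image("wrist"),s);cv2.imwrite(f"pics/{n}.png",p["img"])
R=cv2.Rodrigues(s["tcp_rot"])[0];y=R[:,1];print(s["t"],"yaw",np.degrees(np.arctan2(y[1],y[0])),"tcp",s["tcp_pos"],"F",s["contact_force"],"w",s["grip_width"])
c=[r for r in arm.spot_in("loose_collar",p)];print(c)
pickle.dump((s,p),open(n+".pkl","wb"))
print(proj(p,[[.551,-.1363,.15]]))
E
python3 look.py w1
```

```text
2.25 yaw 100.8118796621687 tcp [ 0.55031877 -0.1329701   0.40473435] F [-0.03718437 -0.55830911  0.6636434 ] w 0.08528692491051912
[{'bbox': [254.0, 11.4, 307.6, 86.2], 'conf': 0.98}, {'bbox': [225.4, 141.8, 290.9, 231.5], 'conf': 0.83}]
[[256.87101828 193.40586769]]
```

View pics/w1.png

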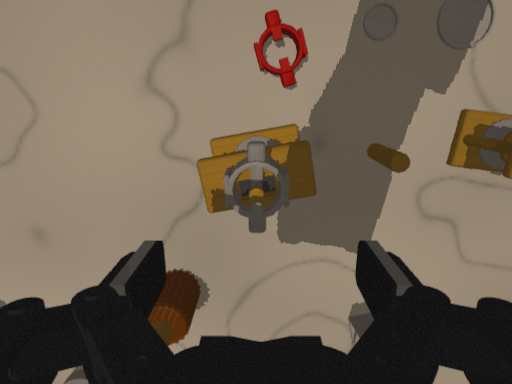

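```bash
python3 - <<'E'
import pickle
from h import *
s,p=pickle.load(open("w1.pkl","rb"))
cv2.imwrite("pics/w1c.png",cv2.resize(p["img"][120:240,190:330],None,fx=5,fy=5,interpolation=cv2.INTER_CUBIC))
E
```

```text
(no output)
```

View pics/w1c.png

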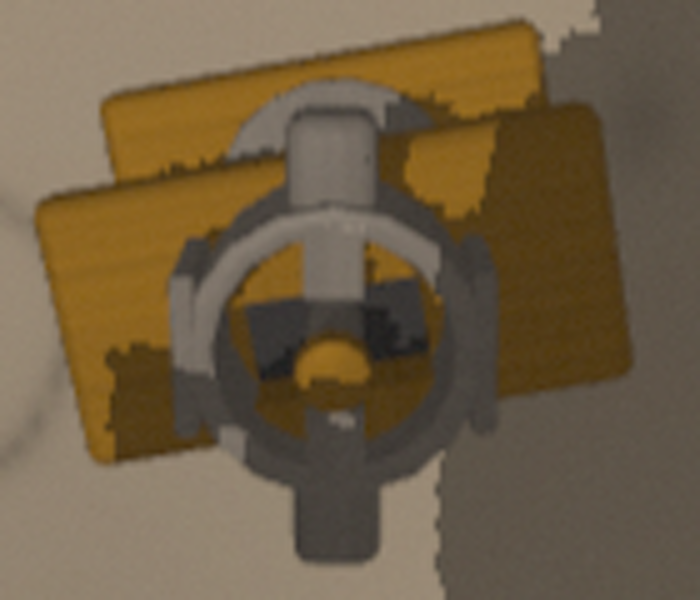

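```bash
python3 - <<'E'
import pickle
from h import *
s,p=pickle.load(open("w1.pkl","rb"))
f=lambda x,y,z:atz(p,x/5+190-.4,y/5+120-.4,z)
c=[f(*q,.1) for q in [(38,200),(600,100),(634,374),(96,464)]]
print(np.round(c,4),np.mean(c,0))
yw=lambda a,b:np.degrees(np.arctan2(*(b-a)[[1,0]]))
print(yw(c[0],c[1]),yw(c[3],c[2]),yw(c[0],c[3]),yw(c[1],c[2]),[np.linalg.norm(c[i]-c[(i+1)%4]) for i in range(4)])
e=[f(333,108,.138),f(337,550,.138)];print(e,np.mean(e,0),yw(e[1],e[0]),np.linalg.norm(e[0]-e[1]))
l=[f(175,275,.138),f(492,240,.138)];print("flats",l)
print("chan",yw(f(248,307,.13),f(420,280,.13)),yw(f(265,382,.13),f(425,350,.13)))
d=pickle.load(open("p0.pkl","rb"))
print("button",tri([(p,332/5+189.6,355/5+119.6),(d["scene"],175.85,172.1),(d["top"],338.6,173.4)]))
E
```

```text
[[ 0.5457 -0.1905  0.1   ]
 [ 0.5106 -0.0987  0.1   ]
 [ 0.5571 -0.0815  0.1   ]
 [ 0.5921 -0.1736  0.1   ]] [ 0.55136513 -0.13607702  0.1       ]
110.95596063121869 110.8331731905988 20.03287453810518 20.275764495793055 [np.float64(0.09832521129721082), np.float64(0.04958215792913951), np.float64(0.09853225210383516), np.float64(0.04937391273365269)]
[array([ 0.51522977, -0.14365458,  0.138     ]), array([ 0.58424655, -0.13007689,  0.138     ])] [ 0.54973816 -0.13686573  0.138     ] -168.870316925552 0.07033966964934768
flats [array([ 0.54457887, -0.16252314,  0.138     ]), array([ 0.53025881, -0.11647014,  0.138     ])]
chan 110.01249791138783 112.6214868977582
button [ 0.55034019 -0.13682492  0.14872571]
```

Emit:
{"op": "apply_moves", "data": {"steps": [0,0,0,0,0,-3,0,0,0,0,0,0,-6,0,0,0,0,0,0,-8,0,0,0,0,0,0,-8,0,0,0,0,0,0,-8,0,0,0,0,0,0,-8,0]}}

```text
t: 2.95
tcp_pos: [0.5506, -0.1337, 0.3259]
tcp_rot: [-0.148, 1.564, 0.147]
contact_force: [0.1, 0.1, -0.0]
grip_width: 0.0853
```

```bash
python3 look.py w2
```

```text
2.95 yaw 100.75899066771936 tcp [ 0.55060263 -0.13370856  0.325948  ] F [ 0.05445335  0.14129568 -0.04970417] w 0.08528032103507244
[{'bbox': [252.9, 2.9, 324.0, 84.4], 'conf': 0.92}, {'bbox': [211.0, 159.3, 305.0, 286.0], 'conf': 0.6}]
[[257.14921986 239.07803758]]
```

View pics/w2.png

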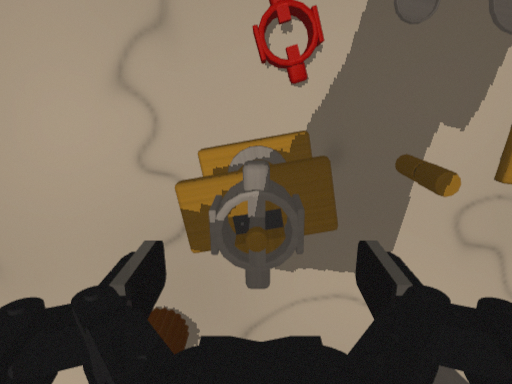

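Emit:
{"op": "apply_moves", "data": {"steps": [0,0,0.3,0,-0.2,-2,0,0,0,0.3,0,-0.2,-4,0,0,0,0.3,0,-0.2,-4,0,0,0,0.3,0,-0.2,-4,0,0,0,0.3,0,-0.2,-4,0]}}

```text
t: 3.55
tcp_pos: [0.5506, -0.136, 0.2859]
tcp_rot: [-0.152, 1.564, 0.151]
contact_force: [-0.9, 0.1, 0.5]
grip_width: 0.0854
```

```bash
python3 look.py w3
```

```text
3.55 yaw 101.0389418394728 tcp [ 0.55059845 -0.13595263  0.28585678] F [-0.94124657  0.11488691  0.49722272] w 0.08544084860921189
[{'bbox': [253.6, 3.2, 337.8, 84.1], 'conf': 0.95}, {'bbox': [199.0, 177.4, 323.5, 344.7], 'conf': 0.57}]
[[261.82045916 285.8933625 ]]
```

View pics/w3.png

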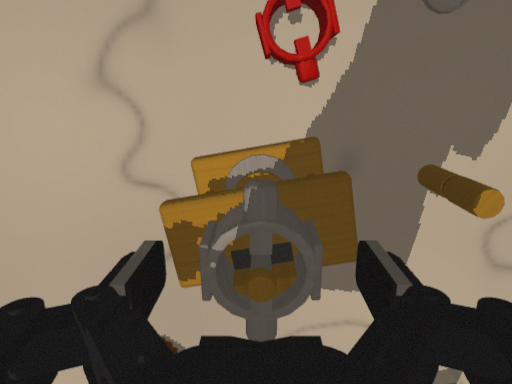

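Emit:
{"op": "apply_moves", "data": {"steps": [0,0,0,0,0,0,255,0,0,0,0,0,0,255,0,0,0,0,0,0,255,0,0,0,0,0,0,255,0,0,0,0,0,0,255,0,0,0,0,0,0,255,0,0,0,0,0,0,255,0,0,0,0,0,0,255], "squeeze": 30}}

```text
t: 4.45
tcp_pos: [0.5504, -0.136, 0.285]
tcp_rot: [-0.152, 1.565, 0.151]
contact_force: [-1.6, -0.4, 4.9]
grip_width: 0.0495
```

```bash
python3 look.py w4
```

```text
4.45 yaw 101.04153510167457 tcp [ 0.55036324 -0.13596759  0.28498887] F [-1.58597736 -0.39943693  4.91728985] w 0.049469189701929206
[{'bbox': [198.8, 180.2, 321.7, 342.8], 'conf': 0.97}, {'bbox': [254.7, 2.5, 339.6, 84.3], 'conf': 0.73}]
[[261.62416016 288.13091444]]
```

View pics/w4.png

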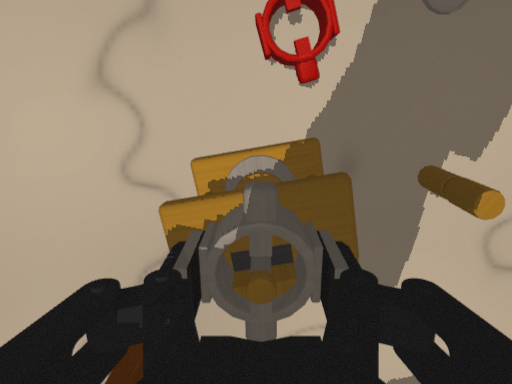

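Emit:
{"op": "apply_moves", "data": {"steps": [0,0,-5,0,0,0,255,0,0,-11,0,0,0,255,0,0,-17,0,0,0,255,0,0,-23,0,0,0,255,0,0,-29,0,0,0,255,0,0,-35,0,0,0,255,0,0,-40,0,0,0,255,0,0,-40,0,0,0,255]}}

```text
t: 5.35
tcp_pos: [0.5505, -0.1358, 0.285]
tcp_rot: [0.397, 1.533, -0.397]
contact_force: [0.6, -0.7, 5.7]
grip_width: 0.0498
```

```bash
python3 look.py w5
```

```text
5.35 yaw 60.9596411432478 tcp [ 0.55050819 -0.13582501  0.28497565] F [ 0.57452901 -0.73827609  5.68546031] w 0.049820692661160994
[{'bbox': [125.6, 3.9, 225.0, 87.1], 'conf': 0.85}, {'bbox': [201.1, 180.4, 325.1, 340.8], 'conf': 0.76}]
[[259.99707554 287.40830316]]
```

View pics/w5.png

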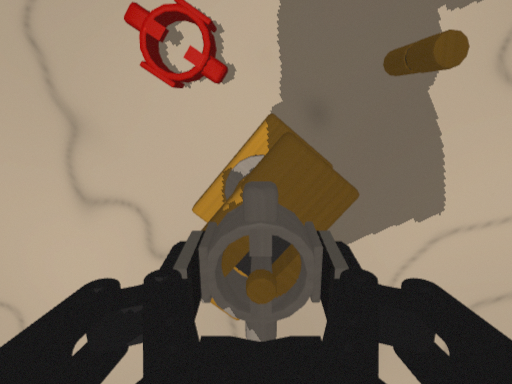

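The collar is turning with the jaws. I'll turn it the remaining 40.5°.

Emit:
{"op": "apply_moves", "data": {"steps": [0,0,-5,0,0,0,255,0,0,-11,0,0,0,255,0,0,-17,0,0,0,255,0,0,-23,0,0,0,255,0,0,-29,0,0,0,255,0,0,-35,0,0,0,255,0,0,-40.5,0,0,0,255,0,0,-40.5,0,0,0,255]}}

```text
t: 6.25
tcp_pos: [0.5503, -0.1358, 0.2844]
tcp_rot: [0.94, 1.359, -0.941]
contact_force: [-0.9, 0.2, -1.5]
grip_width: 0.0493
```

```bash
python3 look.py w6
```

```text
6.25 yaw 20.601604009068307 tcp [ 0.55031171 -0.13575825  0.28444779] F [-0.9108604   0.21662851 -1.46694208] w 0.049316654931736766
[{'bbox': [199.4, 181.6, 320.8, 340.7], 'conf': 0.67}, {'bbox': [56.7, 99.9, 162.8, 173.3], 'conf': 0.58}]
[[259.56450265 289.46819299]]
```

View pics/w6.png

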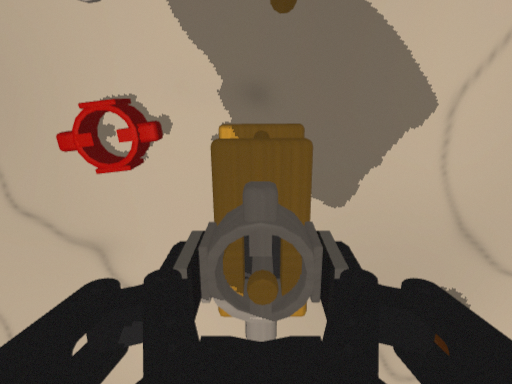

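The ears now run along the bridge, and the upward reaction force has gone, so the tabs are over the keyway. I'll release.

Emit:
{"op": "apply_moves", "data": {"steps": [0,0,0,0,0,0,0,0,0,0,0,0,0,0,0,0,0,0,0,0,0,0,0,0,0,0,0,0,0,0,0,0,0,0,0,0,0,0,0,0,0,0,0,0,0,0,0,0,0]}}

```text
t: 7.05
tcp_pos: [0.5504, -0.136, 0.2847]
tcp_rot: [0.941, 1.358, -0.941]
contact_force: [0.3, -0.4, 0.4]
grip_width: 0.0855
```

```bash
python3 look.py w7
```

```text
7.05 yaw 20.54490034169288 tcp [ 0.55036483 -0.13595274  0.28465803] F [ 0.28688028 -0.37524776  0.36931957] w 0.08548004834403236
[{'bbox': [56.3, 97.9, 162.8, 174.3], 'conf': 0.9}, {'bbox': [201.3, 173.7, 321.1, 329.3], 'conf': 0.84}]
[[259.39763427 288.57001902]]
```

View pics/w7.png

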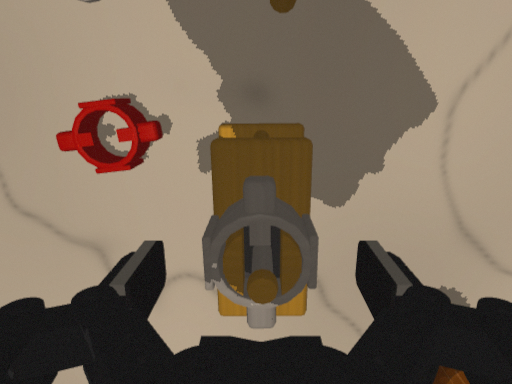

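It has dropped: the collar is smaller and sits higher in the image. I'll retreat straight up and check the height.

Emit:
{"op": "apply_moves", "data": {"steps": [0,0,0,0,0,3,0,0,0,0,0,0,7,0,0,0,0,0,0,11,0,0,0,0,0,0,15,0,0,0,0,0,0,15,0,0,0,0,0,0,15,0]}}

```text
t: 7.75
tcp_pos: [0.5503, -0.1359, 0.4351]
tcp_rot: [0.941, 1.357, -0.941]
contact_force: [-0.2, 0.3, -0.3]
grip_width: 0.0855
```

```bash
python3 look.py w8; python3 - <<'E'
from rig import arm
import pickle
from h import *
s=arm.read_state()
d={n:arm.get_image(n) for n in ["scene","top"]}
pickle.dump(d,open("p9.pkl","wb"))
_,w=pickle.load(open("w8.pkl","rb"))
C=np.array([.551,-.1363,0]);a=np.radians(-69.3);ux=np.array([np.cos(a),np.sin(a),0]);uy=np.array([-ux[1],ux[0],0])
ims=[]
for p,(u,v) in [(d["scene"],(178,190)),(d["top"],(337,176)),(w,(257,200))]:
    k=5;h=30 if p is not w else 60
    k=300//(2*h)
    im=cv2.resize(p["img"][v-h:v+h,u-h:u+h],None,fx=k,fy=k,interpolation=cv2.INTER_CUBIC)
    im2=im.copy()
    for zb,col in((.100,(0,255,0)),(.110,(0,0,255))):
        th=np.linspace(0,2*np.pi,60)
        for zz in (zb,zb+.028):
            q=proj(p,C+np.outer(np.cos(th),ux)*.0235+np.outer(np.sin(th),uy)*.0235+[0,0,zz])
            cv2.polylines(im2,[((q-[u-h,v-h]+.5)*k).astype(int)],True,col,1)
    ims.append(np.vstack([im[:250],im2[:250]]) if 0 else np.vstack([im,im2]))
o=np.hstack(ims);print(o.shape);cv2.imwrite("pics/chk.png",cv2.resize(o,(800,int(o.shape[0]*800/o.shape[1]))))
E
```

```text
7.75 yaw 20.547985234030552 tcp [ 0.5502552  -0.13589577  0.43512883] F [-0.21450324  0.29399572 -0.26728025] w 0.08546571392874043
[{'bbox': [232.9, 134.5, 290.2, 216.1], 'conf': 0.81}, {'bbox': [137.4, 100.0, 198.7, 140.9], 'conf': 0.63}]
[[259.55136604 183.08809156]]Traceback (most recent call last):
  File "<stdin>", line 21, in <module>
    return _nx.concatenate(arrs, 1, dtype=dtype, casting=casting)
           ~~~~~~~~~~~~~~~^^^^^^^^^^^^^^^^^^^^^^^^^^^^^^^^^^^^^^^
ValueError: all the input array dimensions except for the concatenation axis must match exactly, but along dimension 0, the array at index 0 has size 600 and the array at index 2 has size 480
```

```bash
python3 - <<'E'
import pickle
from h import *
d=pickle.load(open("p9.pkl","rb"));_,w=pickle.load(open("w8.pkl","rb"))
C=np.array([.551,-.1363,0]);a=np.radians(-69.3);ux=np.array([np.cos(a),np.sin(a),0]);uy=np.array([-ux[1],ux[0],0])
ims=[]
for p,(u,v),h in [(d["scene"],(178,190),30),(d["top"],(337,176),30),(w,(260,190),60)]:
    k=265/(2*h)
    im=cv2.resize(p["img"][v-h:v+h,u-h:u+h],(265,265),interpolation=cv2.INTER_CUBIC);im2=im.copy()
    for zb,col in((.100,(0,255,0)),(.110,(0,0,255))):
        th=np.linspace(0,2*np.pi,60)
        for zz in (zb,zb+.028):
            q=proj(p,C+np.outer(np.cos(th),ux)*.0235+np.outer(np.sin(th),uy)*.0235+[0,0,zz])
            cv2.polylines(im2,[((q-[u-h,v-h]+.5)*k).astype(int)],True,col,1)
    ims.append(np.vstack([im,im2]))
cv2.imwrite("pics/chk.png",np.hstack(ims));cv2.imwrite("pics/scene9.png",d["scene"]["img"])
E
```

```text
(no output)
```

View pics/chk.png

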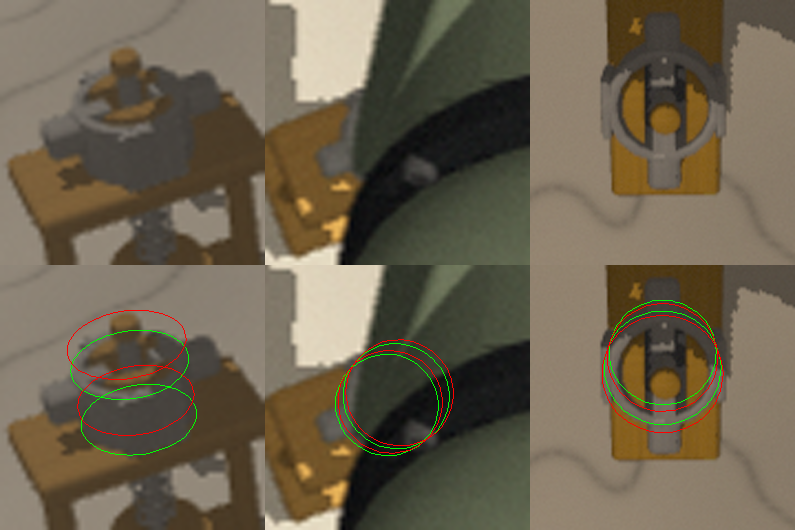

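View pics/scene9.png

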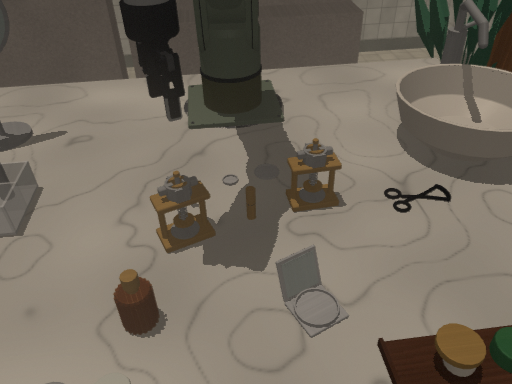

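```bash
python3 -c "
from rig import arm
print(arm.read_state()['t']);print(arm.hand_in())"
```

```text
7.95
the job is handed in; nothing more can be done
None
```

I turned the proud collar about 80° clockwise on its shaft until its tabs were over the keyway, then let go. It dropped onto the bridge. I backed the gripper 15 cm straight up and handed the job in at 7.95 s of the 29 s allowed. `hand_in()` gives no verdict, so the result rests on the checks below.

- **Height:** in the scene view the collar matches the model drawn with its underside at 100 mm, not the one at 110 mm. The button and shaft stand out of it as they do on the locked press.
- **Alignment:** in the last wrist view the ears run along the keyway.
- **Clearance:** the gripper is fully open and clear of the collar, and the measured contact force is close to zero.
- **Other press:** neither the locked collar nor the red look-alike was touched, and the locked collar looks unchanged in the last scene picture.
- **Not confirmed:** the top camera could not check the collar because the arm blocked its view. I did not measure the final height numerically; it was judged only by the overlay and the pictures.

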